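# Set the press lid of a pickling crock and lift off its cover

## Task

Lift the nested pair of lids together by the white inner lid's knob, lower it onto the blue pickling crock until the inner lid sits on the ledge inside the mouth and the wooden outer lid on the rim, and only then let go. Now grip the wooden lid by its collar and lift it alone, level, until it is well clear above the white knob, leaving the inner lid undisturbed on its ledge. Finish while still holding the wooden lid there above the crock; leave the vegetables alone.

Things in the scene. Friction and masses are not known exactly. Their poses are not given: they have to be found in the camera images.
- crock: Blue glazed stoneware crock with a white band, fixed, round: 158 mm outer diameter, 130 mm tall, mouth 132 mm wide. Origin: centre of its underside, on the table; z up. Its rim is at z = 130 mm. 18 mm below the rim a ledge (104 to 132 mm diameter) runs round inside the mouth; it carries the inner lid. Cut vegetables below the ledge.
- crock_ledge (a point): Centre of the crock's mouth at the height of the ledge's top, 112 mm above the crock's underside.
- trivet: Round cork trivet, fixed, 150 mm diameter, 12 mm thick, on which the nested lids stand at the start. Origin: centre of its underside.
- inner_lid: White glazed loose inner lid, 0.35 kg. Origin: centre of its underside, z up its axis. Disc 120 mm diameter, 12 mm thick; a 90 mm wide step on it, top at z = 15 mm, carries the outer lid. Stem 30 mm diameter from z = 15 to 30 mm, then 20 mm; from z = 67 to 94 mm (the lid's top) a round knob of 25 mm diameter. Seated on the ledge its origin is 112 mm above the crock's underside.
- inner_knob (a point): Centre of the top face of the inner lid's white knob, 94 mm above the inner lid's underside; the knob's grip is the top 27 mm. It stands 33 mm above the collar's top while nested, 30 mm once both lids are seated on the crock. It passes freely (6 mm all round) through the collar.
- outer_lid: Dark wooden loose outer lid, 0.28 kg: ring plate 164 mm diameter, 12 mm thick, with an upright round pale-wood collar in its centre. Origin: centre of its underside, z up. Nested, it rests 15 mm above the inner lid's origin and can shift about 3 mm; the lids are not fastened together. Seated on the crock's rim its origin is 130 mm above the crock's underside, 3 mm clear of the inner lid's step.
- outer_collar (a point): Centre of the collar's top opening, 46 mm above the outer lid's underside. The collar is 54 mm outside and 37 mm inside diameter, 34 mm tall above the plate; grip its outside from above, fingers either side of the knob.
- tomato: Loose red tomato, 66 mm diameter, 55 mm tall, beyond the crock. Bystander. Origin: centre of its underside.
- onion: Loose brown onion, 62 mm diameter, 66 mm tall, to one side. Bystander. Origin: centre of its underside.
- carrot: Loose orange carrot lying on the table beyond the trivet, 155 mm long, 32 mm thick. Bystander. Origin: under its middle; x along it.
There are look-alikes about, which are no part of the job. Leave any pink or turquoise look-alike of the inner_lid alone. Of the things that look like the outer_lid, the middle-sized one is meant.

How it is judged:
By the outcome, as a careful person would: the job done as asked, in the order asked, and still so for the second after the job is handed in, while the arm keeps its last pose, push and grip.
It also fails if it takes over 59 s, if anything falls off the work surface, if the arm or the gripper's body presses on something with over 40 N, if the wrist force passes 120 N, or if a joint passes its speed limit or range.

## Robot

A 7-joint arm with a two-finger parallel gripper is mounted at the origin on the work surface. World frame = base frame: x ahead of the robot, y to its left, z up, the work surface at z = 0. Lengths are in m, angles in degrees, forces in N, time in s.
With the tool pointing down it reaches from about 0.425 to 0.875 m from the base axis. Payload 4.7 kg.
Tool frame: the origin (TCP) lies at the very end of the fingers, on their centre line; the grasp point (between the pads) lies 19 mm behind it (pinch_z is the distance from the TCP to the grasp point, in m); z points along the fingers, y is the direction in which the jaws open and shut (so a half turn about z gives the same grasp; the last joint's range is limited). The gripper opens to 87 mm and grips with 3 to 60 N. Pads are 19 mm wide; open, the fingers measure 117 mm over their backs; the gripper's body (75 mm by 190 mm) begins 51 mm behind the grasp point.
Start: joints at [72.599, 18.392, -4.016, 83.108, 1.295, 78.541, -3.26], TCP at [0.203, -0.617, 0.223] pointing down, gripper open.
Joint ranges: [-163.93, 163.93], [-17.29, 119.83], [-79.2, 71.16], [3.27, 140.29], [-89.18, 269.18], [5.43, 117.66], [-154.24, 154.24]. Speed limits (degrees/s): [147.25, 147.25, 180, 180, 180, 180, 180].

## Interface

Orientations are given as [roll, pitch, yaw] about the fixed x, y, z axes, in that order (R = Rz(yaw) Ry(pitch) Rx(roll)).
In Python, from cell import get_obs, read_camera, camera_params, sign_off, pinch_z gives the robot as it stands.
- The arm moves only by the shell command python3 -m handwheel 'ROWS' [FORCE]. ROWS is JSON, a list of rows, each a list of 5 numbers: the finger opening in m, from 0 to 0.087, then the shift along the tool's x, y, z in m, then the turn about the tool's z in rad. In form: [[jaw, tx, ty, tz, twist], ...]. A call has 1 to 20 rows; each row is the pose to reach, as a shift and turn from the pose commanded when the call began, along the tool's axes at that moment; what a row does not reach only later rows make up. A row lasts 1/10 s, in which the tool goes at most 50 mm and 8.59 degrees, less where a joint would pass 70% of its speed; a pose out of reach is approached as far as the arm can. A call with a gripper value outside its range is refused whole. The fingers move at their own pace and stop on an object; FORCE is the grip in N (left out, the last holds). Time passes only in rows, so rows that repeat a pose let the fingers close. It gives the time, the measured TCP pose, the force and the opening at its end, in the units of the state.
- get_obs(): the state, without advancing time (a new reading comes with each control period).
- read_camera(name): name is "scene" or "top" or "wrist"; returns the picture (420x560x3 uint8, blue, green, red); there is no depth.
- camera_params(name): a dict with "camera_matrix" (3x3 intrinsics, pixels), "k1" (the pictures are not rectified: a ray, as slopes to the right and down, at radius r is drawn at 1 + k1 r^2 times it, then the intrinsics apply), "R" (3x3) and "t" (3): a world point X has camera coordinates R X + t. Camera axes: x right, y down, z forward; pixel columns grow to the right and rows downward; lengths in m; the calibration is good to about 2 mm. A picture is of the moment at which its call begins: read the wrist's pose just before it. camera_params takes no time and is no camera call; for the wrist camera it gives the pose at the moment of the call.
- sign_off(): hands the job in, once; it reports no verdict.
The state is a dict: "time_s": time; "qpos": joint angles; "joint_velocities": joint speeds; "effort": joint torques, N m; "tool_pos": TCP position; "tool_rot": TCP orientation; "force": force on the tool from outside, world axes, zero at the start; "wrist_torque": the same for the moment, N m; "grip_width": finger opening in m.
Only numpy, scipy, OpenCV 4.12 (cv2) and the standard library are available. Lean on these libraries where they do the work, as an engineer would, in place of code of your own. Each camera call takes 0.05 s, during which the arm holds its last target.

## Working session

There is one attempt and no reset: what is moved stays moved. The work goes in short steps, Python scripts to look and compute and a shell command to move; the robot and the scene stay as the last step left them, time stands still between calls to the robot, and variables do not carry over. Pictures are saved under pics/ and viewed, and the job is handed in when it is done.

```bash
mkdir -p pics; ls
python3 - <<'E'
from cell import *
import cv2, numpy as np
o=get_obs(); print(o)
print(pinch_z)
for n in ("scene","top","wrist"):
    p=camera_params(n); print(n,p)
    cv2.imwrite(f"pics/{n}0.png",read_camera(n))
E
```

```text
pics
{'time_s': 0.0, 'qpos': array([72.60031712, 18.43813256, -4.01576243, 83.17528679,  1.29430371,
       78.54008915, -3.26092906]), 'joint_velocities': array([-0.05714106,  0.01244145,  0.06634975, -0.02913897, -0.08310824,
        0.10813371, -0.03028443]), 'effort': array([-4.50955504e-04, -4.91294968e+01, -4.04618857e-01, -3.12530065e+01,
       -6.41140994e-02,  4.37477406e-02,  2.22870767e-04]), 'tool_pos': array([ 0.20288438, -0.6169434 ,  0.22146867]), 'tool_rot': array([-1.79891697e+02,  5.00451277e-03,  1.82085968e+01]), 'force': array([-0.34604031,  0.11360556, -0.60297235]), 'wrist_torque': array([-0.07448223,  0.02496474, -0.02672907]), 'grip_width': 0.08697861675129025}
0.0187
scene {'camera_matrix': array([[414.85683506,   0.        , 280.26945182],
       [  0.        , 414.85683506, 208.72915634],
       [  0.        ,   0.        ,   1.        ]]), 'k1': -0.10674469002025276, 'R': array([[-0.22640958,  0.97381138,  0.02073873],
       [ 0.58313492,  0.1525708 , -0.79791968],
       [-0.78018739, -0.16856318, -0.60240691]]), 't': array([ 0.01335946, -0.25827092,  1.48607789])}
top {'camera_matrix': array([[411.06632374,   0.        , 281.25294707],
       [  0.        , 411.06632374, 209.67316651],
       [  0.        ,   0.        ,   1.        ]]), 'k1': -0.00644823815786094, 'R': array([[ 0.02692071, -0.99953018, -0.0146528 ],
       [-0.98329788, -0.02383839, -0.1804356 ],
       [ 0.18000153,  0.01926552, -0.98347765]]), 't': array([0.11114772, 0.54138634, 1.16525583])}
wrist {'camera_matrix': array([[336.13365491,   0.        , 283.23183528],
       [  0.        , 336.13365491, 212.1795405 ],
       [  0.        ,   0.        ,   1.        ]]), 'k1': -0.03585768330804302, 'R': array([[ 0.31310724, -0.94971576, -0.00196001],
       [-0.91347077, -0.30172124,  0.27301182],
       [-0.25987501, -0.08369156, -0.96200868]]), 't': array([-0.64863712, -0.03414217,  0.39083849])}
```

View pics/scene0.png

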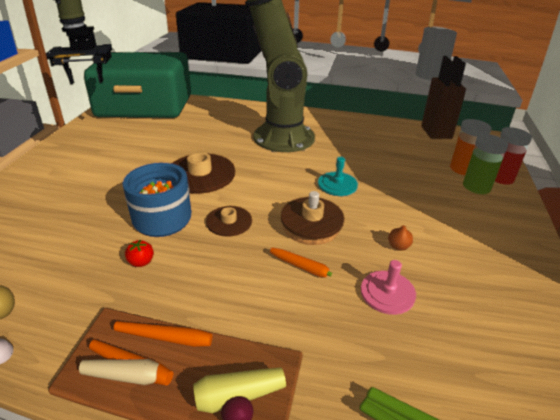

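View pics/top0.png

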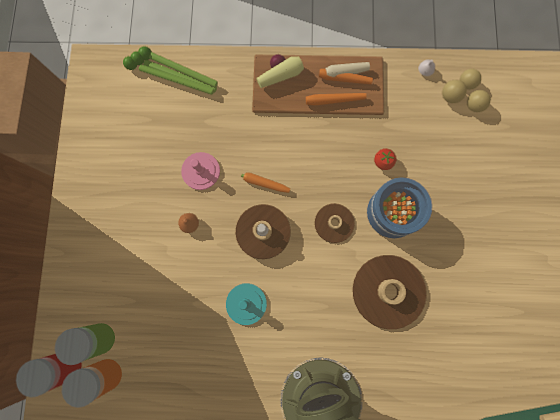

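View pics/wrist0.png

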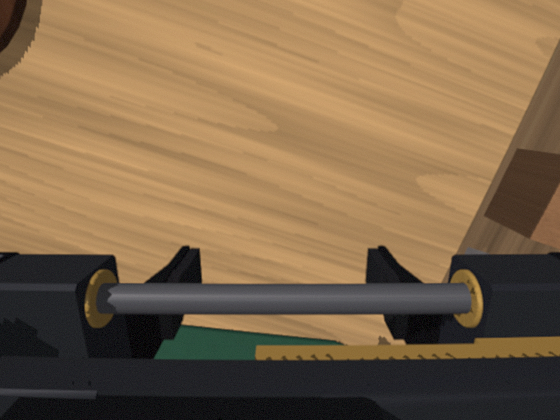

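The top view shows three things like the outer lid: (263,231) with the white knob, middle-sized; (334,223), small; and (390,292), large. It also shows three things like the inner lid: white at (263,230), pink at (201,172) and turquoise at (247,305). I choose the nested pair at (263,231), which is at (313,210) in the scene view. Next I check it in a close crop and measure.

```bash
cat > h.py <<'E'
import numpy as np, cv2
from cell import *
def ray(p,uv):
    K=p["camera_matrix"]; x=(uv[0]-K[0,2])/K[0,0]; y=(uv[1]-K[1,2])/K[1,1]
    d=np.array([x,y]); s=d.copy()
    for _ in range(20): s=d/(1+p["k1"]*(s@s))
    R=p["R"]; C=-R.T@p["t"]; v=R.T@np.array([s[0],s[1],1.]); return C,v/np.linalg.norm(v)
def plane(p,uv,z):
    C,v=ray(p,uv); return C+v*(z-C[2])/v[2]
def tri(rs):
    A=np.zeros((3,3));b=np.zeros(3)
    for C,v in rs:
        M=np.eye(3)-np.outer(v,v);A+=M;b+=M@C
    X=np.linalg.solve(A,b); return X,[np.linalg.norm((np.eye(3)-np.outer(v,v))@(X-C)) for C,v in rs]
def proj(p,X):
    c=p["R"]@np.asarray(X)+p["t"]; s=c[:2]/c[2]; s=s*(1+p["k1"]*(s@s)); K=p["camera_matrix"]
    return np.array([K[0,0]*s[0]+K[0,2],K[1,1]*s[1]+K[1,2]])
def fitcircle(P):
    A=np.c_[2*P[:,:2],np.ones(len(P))]; b=(P[:,:2]**2).sum(1)
    s=np.linalg.lstsq(A,b,rcond=None)[0]; return s[:2],np.sqrt(s[2]+s[:2]@s[:2])
E
python3 - <<'E'
import cv2,numpy as np
t=cv2.imread("pics/top0.png"); s=cv2.imread("pics/scene0.png")
a=cv2.resize(t[195:270,225:300],(400,400),interpolation=cv2.INTER_CUBIC)
b=cv2.resize(s[180:255,275:350],(400,400),interpolation=cv2.INTER_CUBIC)
cv2.imwrite("pics/crop1.png",np.hstack([a,b]))
a=cv2.resize(t[165:250,355:440],(400,400),interpolation=cv2.INTER_CUBIC)
b=cv2.resize(s[155:240,115:200],(400,400),interpolation=cv2.INTER_CUBIC)
cv2.imwrite("pics/crop2.png",np.hstack([a,b]))
E
```

```text
(no output)
```

View pics/crop1.png

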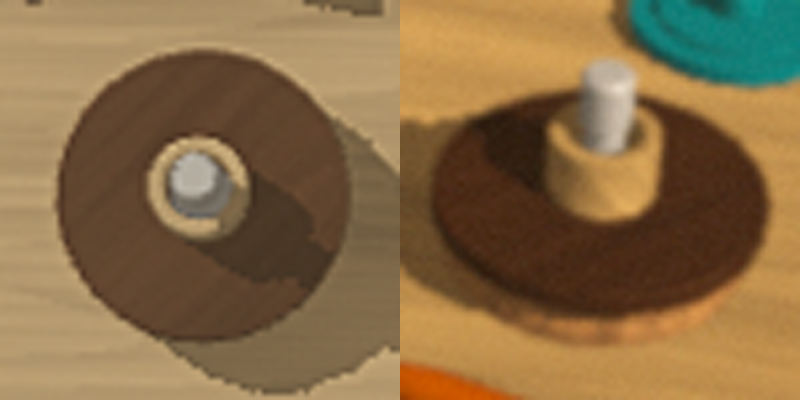

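View pics/crop2.png

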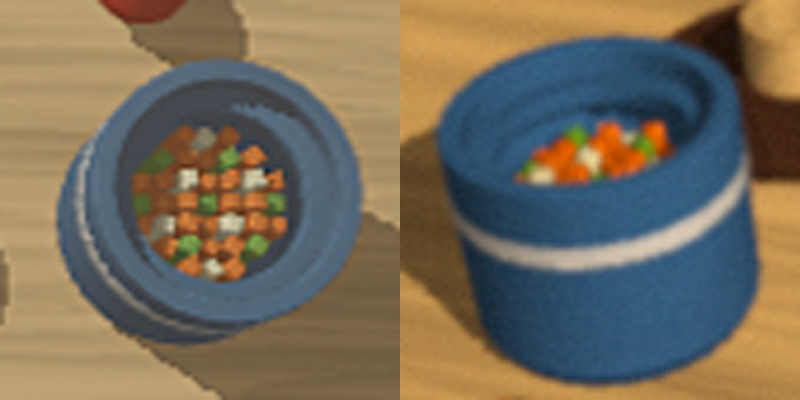

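The crop confirms it: a white knob standing in the pale collar of a dark lid on cork. The crock's rim is clearly visible in both views. Now I measure.

```bash
cat > m1.py <<'E'
from h import *
t=cv2.imread("pics/top0.png"); s=cv2.imread("pics/scene0.png")
pt=camera_params("top"); ps=camera_params("scene")
f=lambda x,y,x0,y0,k:(x0+(x+.5)/k-.5,y0+(y+.5)/k-.5)
k=400/75
kt=f(194,174,225,195,k); ks=f(608-400,71,275,180,k)
print("knob z.106 top",plane(pt,kt,.106),"scene",plane(ps,ks,.106),"tri",tri([ray(pt,kt),ray(ps,ks)]))
# wood plate
def blob(m,seed):
    n,l,st,c=cv2.connectedComponentsWithStats(m.astype(np.uint8)); return l==l[seed[1],seed[0]]
h=cv2.cvtColor(t,cv2.COLOR_BGR2HSV)
m=(t[...,2]<118)&(h[...,1]>70)&(t[...,2]>30)
b=blob(m,(245,232)).astype(np.uint8)
c=max(cv2.findContours(b,0,cv2.CHAIN_APPROX_NONE)[0],key=len)[:,0]
P=np.array([plane(pt,q,.039) for q in c])
for _ in range(5):
    C,r=fitcircle(P); e=np.hypot(*(P[:,:2]-C).T)-r; P=P[abs(e)<max(2*np.std(e),.001)]
print("plate",C,r,len(P))
# collar
ct=f(199,187,225,195,k); print("collar top z.073",plane(pt,ct,.073))
# crock rim
def rim(im,p,box):
    x0,y0,x1,y1=box; hh=cv2.cvtColor(im,cv2.COLOR_BGR2HSV); m=np.zeros(im.shape[:2],np.uint8)
    m[y0:y1,x0:x1]=((hh[...,0]>95)&(hh[...,0]<125)&(hh[...,1]>70))[y0:y1,x0:x1]
    c=max(cv2.findContours(m,0,cv2.CHAIN_APPROX_NONE)[0],key=len)[:,0]; return c
for n,im,p,box in (("top",t,pt,(355,165,440,250)),("scene",s,ps,(115,155,200,240))):
    c=rim(im,p,box); P=np.array([plane(p,q,.130) for q in c])
    # rim back arc = farthest from camera horizontally
    cam=(-p["R"].T@p["t"])[:2]; mid=P[:,:2].mean(0); d=(mid-cam)/np.linalg.norm(mid-cam)
    ctr=np.array([0.64,-0.26]) if False else mid
    for it in range(30):
        v=P[:,:2]-ctr; far=(v@d)>(-.01 if n=="top" else .02)
        Q=P[far]; e=np.hypot(*(Q[:,:2]-ctr).T)-.079; ok=abs(e)<.008
        from scipy.optimize import least_squares
        ctr=least_squares(lambda x:np.hypot(*(Q[:,:2]-x).T)-.079,ctr,loss="soft_l1",f_scale=.001).x
    C,r=fitcircle(Q)
    print("rim",n,ctr,"free",C,r,np.std(e),proj(p,[*ctr,.13]))
    for z in (.13,):
        for X in (ctr,): print(proj(pt,[*X,z]),proj(ps,[*X,z]))
E
python3 m1.py
```

```text
knob z.106 top [0.47685136 0.17927916 0.106     ] scene [0.47428898 0.17867461 0.106     ] tri (array([0.47663911, 0.17905899, 0.10764943]), [np.float64(0.00010861706628828428), np.float64(0.00010861706628829643)])
plate [0.47335618 0.17570204] 0.08158694154776915 172
collar top z.073 [0.47440465 0.17857928 0.073     ]
rim top [ 0.54209879 -0.20725111] free [ 0.54429024 -0.21043306] 0.07593858270623068 0.001612546634476568 [401.48725542 205.97726963]
[401.48725542 205.97726963] [156.06795093 177.52655231]
rim scene [ 0.5513279 -0.2042717] free [ 0.55128646 -0.20441902] 0.0788005732826272 0.0016411380021655823 [155.45398856 179.65710573]
[400.3159148  202.66551575] [155.45398856 179.65710573]
```

Knob: the two views agree and give z = 0.1076 against the expected 0.106. The plate radius is 81.6 mm, so this is the right lid (82 mm). The two crock fits differ by 9 mm in x, so I check with an overlay.

```bash
cat > ov.py <<'E'
from h import *
import sys
t=cv2.imread("pics/top0.png"); s=cv2.imread("pics/scene0.png")
X=eval(sys.argv[1]); out=[]
for im,n,(x0,y0) in ((t,"top",(355,165)),(s,"scene",(115,155))):
    p=camera_params(n); k=400/85
    a=cv2.resize(im[y0:y0+85,x0:x0+85],(400,400),interpolation=cv2.INTER_CUBIC)
    for r,z,col in ((.079,.13,(0,255,255)),(.066,.13,(0,255,0)),(.079,0.,(255,0,255)),(.052,.112,(255,255,255))):
        L=np.array([proj(p,[X[0]+r*np.cos(q),X[1]+r*np.sin(q),z]) for q in np.linspace(0,2*np.pi,80)])
        L=((L-[x0,y0]+.5)*k-.5)
        cv2.polylines(a,[np.int32(L*16)],True,col,1,cv2.LINE_AA,4)
    out.append(a)
cv2.imwrite(sys.argv[2],np.hstack(out))
E
python3 ov.py "[.547,-.206]" pics/ov1.png
```

```text
(no output)
```

View pics/ov1.png

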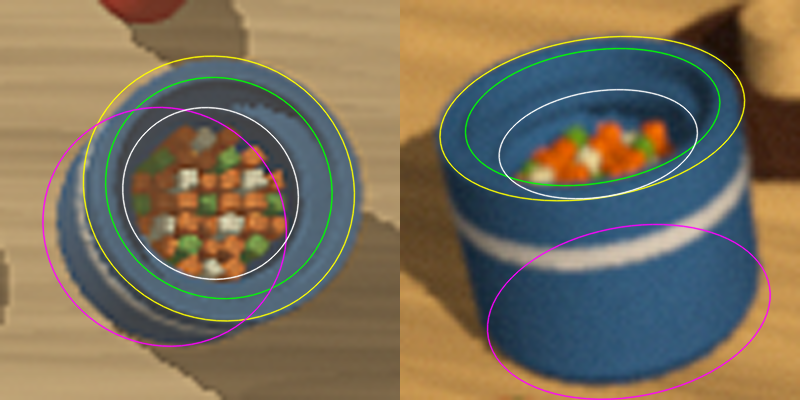

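```bash
python3 ov.py "[.546,-.210]" pics/ov2.png; python3 -m handwheel '[[0.087,0.05,-0.035,-0.01,0],[0.087,0.09,-0.063,-0.02,0],[0.087,0.13,-0.091,-0.03,0],[0.087,0.17,-0.119,-0.04,0],[0.087,0.21,-0.147,-0.05,0],[0.087,0.25,-0.175,-0.06,0],[0.087,0.29,-0.203,-0.07,0],[0.087,0.33,-0.235,-0.08,0],[0.087,0.36,-0.256,-0.08,0],[0.087,0.38,-0.27,-0.08,0],[0.087,0.393,-0.28,-0.08,0],[0.087,0.393,-0.28,-0.08,0],[0.087,0.393,-0.28,-0.08,0],[0.087,0.393,-0.28,-0.08,0]]'
python3 - <<'E'
from h import *
import pickle
o=get_obs(); p=camera_params("wrist"); im=read_camera("wrist"); cv2.imwrite("pics/w1.png",im); pickle.dump(p,open("w1.pkl","wb")); print(o["tool_pos"],o["tool_rot"],o["time_s"],proj(p,[.546,-.21,.13]))
E
```

```text
time_s: 1.55
tool_pos: [0.4879, -0.2304, 0.3023]
tool_rot: [180.0, 0.1, 18.1]
force: [-0.1, 0.4, 0.5]
grip_width: 0.0871
[ 0.48793171 -0.23035187  0.30229805] [1.79986570e+02 5.34648421e-02 1.80620807e+01] 1.55 [282.31160367 130.57694291]
```

View pics/ov2.png

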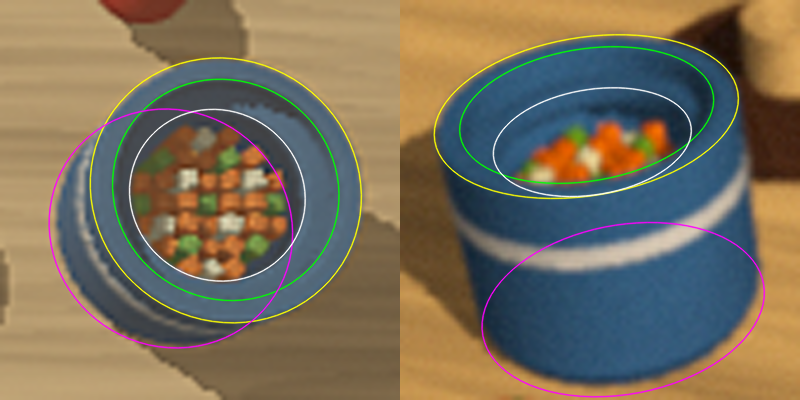

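View pics/w1.png

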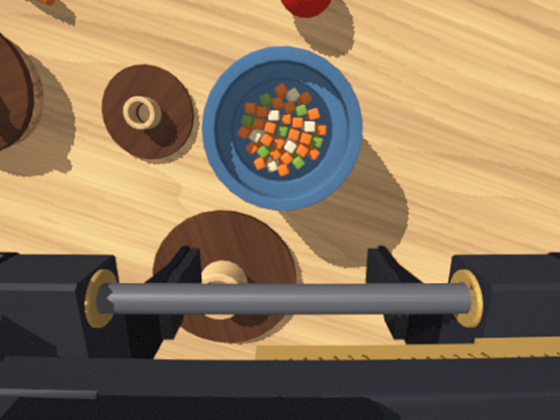

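The wrist view is almost overhead. The crock's blue rim is centred near (283,128), against a predicted (282.3,130.6). I fit it here.

```bash
cat > rimfit.py <<'E'
from h import *
import pickle
from scipy.optimize import least_squares
im=cv2.imread("pics/w1.png"); p=pickle.load(open("w1.pkl","rb"))
hh=cv2.cvtColor(im,cv2.COLOR_BGR2HSV); m=np.zeros(im.shape[:2],np.uint8)
m[30:225,190:380]=((hh[...,0]>95)&(hh[...,0]<125)&(hh[...,1]>90)&(hh[...,2]>70))[30:225,190:380]
c=max(cv2.findContours(m,0,cv2.CHAIN_APPROX_NONE)[0],key=len)[:,0]
P=np.array([plane(p,q,.13) for q in c]); C,r=fitcircle(P); e=np.hypot(*(P[:,:2]-C).T)-r
print("outer",C,r,e.std())
# ledge inner edge / mouth inner edge via veg hull skip; view
print(cv2.minEnclosingCircle(c))
P=np.array([plane(p,q,.13) for q in c]); Q=P
for _ in range(5):
    C,r=fitcircle(Q); e=np.hypot(*(Q[:,:2]-C).T)-r; Q=Q[abs(e)<.002]
print("trim",C,r,len(Q),len(P))
for n in ("top","scene"): print(n,proj(camera_params(n),[*C,.13]))
k=2.4;a=cv2.resize(im[20:240,180:400],None,fx=k,fy=k)
for rr,z,col in ((.079,.13,(0,255,255)),(.066,.13,(0,255,0)),(.052,.112,(255,255,255))):
    L=np.array([proj(p,[C[0]+rr*np.cos(q),C[1]+rr*np.sin(q),z]) for q in np.linspace(0,2*np.pi,80)])
    cv2.polylines(a,[np.int32(((L-[180,20]+.5)*k-.5)*16)],True,col,1,cv2.LINE_AA,4)
cv2.imwrite("pics/w1ov.png",a)
E
python3 rimfit.py
```

```text
outer [ 0.5439591  -0.21018186] 0.07693242671941428 0.0003473724251876096
((282.036865234375, 128.06004333496094), 81.67914581298828)
trim [ 0.5439591  -0.21018186] 0.07693242671941428 457 457
top [402.53850325 205.33927644]
scene [154.65915232 177.76102462]
```

View pics/w1ov.png

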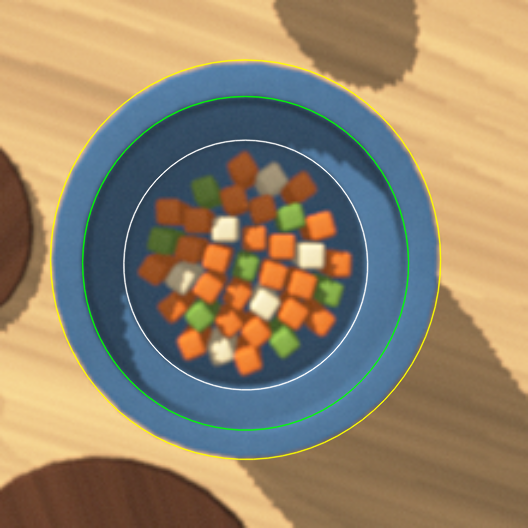

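Fit residual is 0.35 mm, radius 77 mm (rounded lip), centre (0.544, -0.210), and the top view's free fit gives (0.5443, -0.2104). Next is the same wrist view over the lids.

```bash
python3 -m handwheel '[[0.087,0.006,-0.04,0,0],[0.087,0.012,-0.085,0,0],[0.087,0.018,-0.13,0,0],[0.087,0.025,-0.175,0,0],[0.087,0.031,-0.22,0,0],[0.087,0.038,-0.265,0,0],[0.087,0.044,-0.31,0,0],[0.087,0.05,-0.35,0,0],[0.087,0.055,-0.38,0,0],[0.087,0.057,-0.392,0,0],[0.087,0.057,-0.392,0,0],[0.087,0.057,-0.392,0,0],[0.087,0.057,-0.392,0,0]]'
python3 - <<'E'
from h import *
import pickle
o=get_obs(); p=camera_params("wrist"); im=read_camera("wrist"); cv2.imwrite("pics/w2.png",im); pickle.dump(p,open("w2.pkl","wb")); print(o["tool_pos"],o["tool_rot"],o["time_s"],proj(p,[.477,.179,.106]))
x0,y0=180,20
cv2.imwrite("pics/w2c.png",cv2.resize(im[20:240,180:400],None,fx=2.7,fy=2.7,interpolation=cv2.INTER_CUBIC))
E
```

```text
time_s: 2.9
tool_pos: [0.4212, 0.1591, 0.3023]
tool_rot: [180.0, 0.0, 18.0]
force: [0.6, -1.2, -0.4]
grip_width: 0.0866
[0.42121975 0.15911838 0.30229373] [1.79990886e+02 3.40438120e-02 1.79860278e+01] 2.9 [282.06926575 132.00923281]
```

View pics/w2.png

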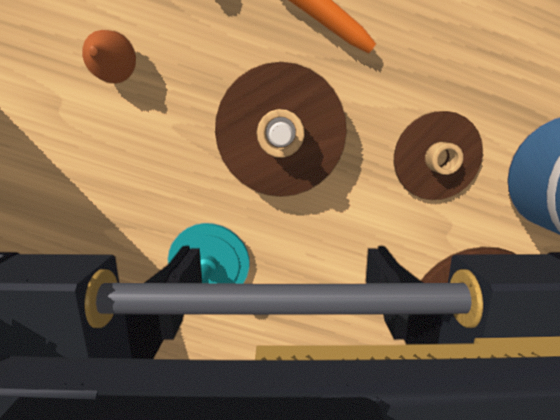

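View pics/w2c.png

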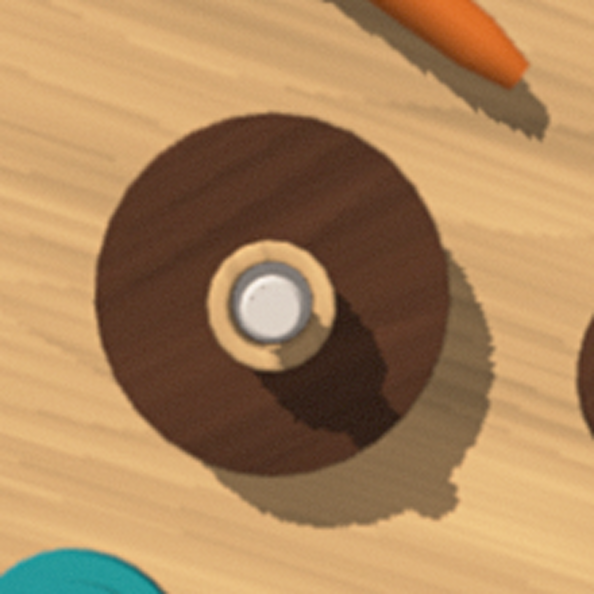

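Wrist view: knob top at about (279.7,133.8), collar ring about (280,133), plate about (281,128). Cast these onto planes.

Run:
```python
from h import *
import pickle
im=cv2.imread("pics/w2.png"); p=pickle.load(open("w2.pkl","rb")); hh=cv2.cvtColor(im,cv2.COLOR_BGR2HSV)
m=np.zeros(im.shape[:2],np.uint8); m[110:155,258:305]=((hh[...,1]<45)&(hh[...,2]>185))[110:155,258:305]
n,l,st,c=cv2.connectedComponentsWithStats(m); i=1+np.argmax(st[1:,4]); cn=cv2.findContours((l==i).astype(np.uint8),0,1)[0][0][:,0]
print(c[i],st[i])
P=np.array([plane(p,q,.106) for q in cn]);print("knob",fitcircle(P))
m=np.zeros(im.shape[:2],np.uint8); m[100:165,250:315]=((hh[...,0]<30)&(hh[...,2]>140)&(hh[...,1]>50))[100:165,250:315]
cn=max(cv2.findContours(m,0,1)[0],key=len)[:,0]; P=np.array([plane(p,q,.073) for q in cn])
for _ in range(6):
    C,r=fitcircle(P); e=np.hypot(*(P[:,:2]-C).T)-r; P=P[abs(e)<max(.0007,1.5*e.std())]
print("collar",C,r,len(P))
m=(((hh[...,2]<125)&(hh[...,1]>70))).astype(np.uint8); m[:50]=0;m[205:]=0;m[:,:205]=0;m[:,355:]=0
cn=max(cv2.findContours(m,0,cv2.CHAIN_APPROX_NONE)[0],key=len)[:,0]; P=np.array([plane(p,q,.039) for q in cn])
for _ in range(8):
    C,r=fitcircle(P); e=np.hypot(*(P[:,:2]-C).T)-r; P=P[abs(e)<max(.001,1.5*e.std())]
print("plate",C,r,len(P))
```

```text
[279.60945274 132.92039801] [269 122  22  23 402]
knob (array([0.47523369, 0.1811325 ]), np.float64(0.011189706045096979))
collar [0.47424135 0.18091117] 0.025649655394088155 117
plate [0.4733567  0.17954101] 0.08072510439739211 304
```

Knob (0.4755, 0.1805) and outer lid (0.474, 0.180) are consistent with the top view to within 2 mm. Knob to crock in the same wrist view: (+0.069, -0.391). Moving above and descending.

```bash
python3 -m handwheel '[[0.087,0.04,-0.003,0.02,0],[0.087,0.0585,-0.0035,0.05,0],[0.087,0.0585,-0.0035,0.09,0],[0.087,0.0585,-0.0035,0.12,0],[0.087,0.0585,-0.0035,0.15,0],[0.087,0.0585,-0.0035,0.17,0],[0.087,0.0585,-0.0035,0.17,0],[0.087,0.0585,-0.0035,0.17,0]]' 45
python3 - <<'E'
from h import *
o=get_obs(); im=read_camera("wrist"); cv2.imwrite("pics/w3.png",im); print(o["tool_pos"],o["tool_rot"])
s=read_camera("scene"); cv2.imwrite("pics/s3.png",cv2.resize(s[120:280,200:420],None,fx=3,fy=3,interpolation=cv2.INTER_CUBIC))
E
```

```text
time_s: 3.75
tool_pos: [0.4754, 0.1824, 0.1327]
tool_rot: [-180.0, 0.0, 18.1]
force: [0.1, -0.4, 1.3]
grip_width: 0.087
[0.475425   0.18238491 0.13273632] [-1.79985154e+02  2.53526355e-02  1.81351260e+01]
```

View pics/w3.png

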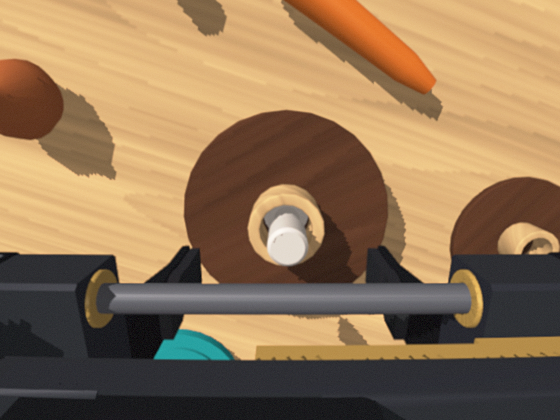

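View pics/s3.png

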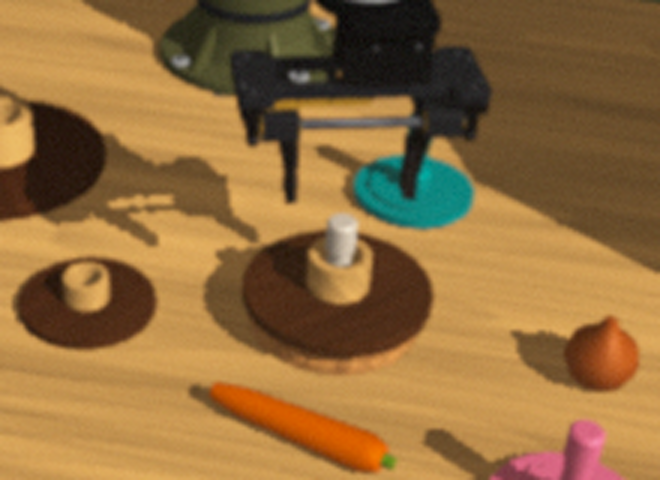

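Knob top at wrist pixel (289,245), between the fingertips at (190,250) and (377,250).

Run:
```python
from h import *
p=camera_params("wrist"); o=get_obs(); T=o["tool_pos"]; y=np.radians(o["tool_rot"][2])
X=plane(p,(289,246),.106); d=X-T
print(X, "tool dx,dy",d[0]*np.cos(y)+d[1]*np.sin(y), d[0]*np.sin(y)-d[1]*np.cos(y))
print(proj(p,T))
```

```text
[0.4762881  0.17982096 0.106     ] tool dx,dy -0.0009359449951591213 0.0030933213400305345
[284.00536923 263.82855586]
```

```bash
python3 -m handwheel '[[0.087,0,0.0025,0.015,0],[0.087,0,0.0025,0.03,0],[0.087,0,0.0025,0.04,0],[0.087,0,0.0025,0.048,0],[0.087,0,0.0025,0.052,0],[0.087,0,0.0025,0.052,0],[0.087,0,0.0025,0.052,0],[0.087,0,0.0025,0.052,0]]' 45
```

```text
time_s: 4.65
tool_pos: [0.4762, 0.1809, 0.081]
tool_rot: [180.0, -0.1, 18.2]
force: [0.5, -0.1, -0.5]
grip_width: 0.087
```

```bash
python3 -m handwheel '[[0.07,0,0,0,0],[0.055,0,0,0,0],[0.042,0,0,0,0],[0.034,0,0,0,0],[0.03,0,0,0,0],[0.028,0,0,0,0],[0.026,0,0,0,0],[0.024,0,0,0,0],[0.02,0,0,0,0],[0.01,0,0,0,0],[0.0,0,0,0,0],[0.0,0,0,0,0],[0.0,0,0,0,0],[0.0,0,0,0,0]]' 45
python3 - <<'E'
from h import *
o=get_obs(); print(o["tool_pos"],o["force"],o["grip_width"],o["wrist_torque"])
s=read_camera("scene"); cv2.imwrite("pics/s4.png",cv2.resize(s[120:280,200:420],None,fx=3,fy=3,interpolation=cv2.INTER_CUBIC))
E
```

```text
time_s: 6.05
tool_pos: [0.4759, 0.1803, 0.0805]
tool_rot: [180.0, 0.0, 18.2]
force: [-0.2, -2.1, -0.6]
grip_width: 0.0239
[0.47590963 0.18033828 0.08048609] [-0.21050491 -2.11760702 -0.58745034] 0.023881762941585262 [-0.40674816 -0.07256512  0.03231437]
```

View pics/s4.png

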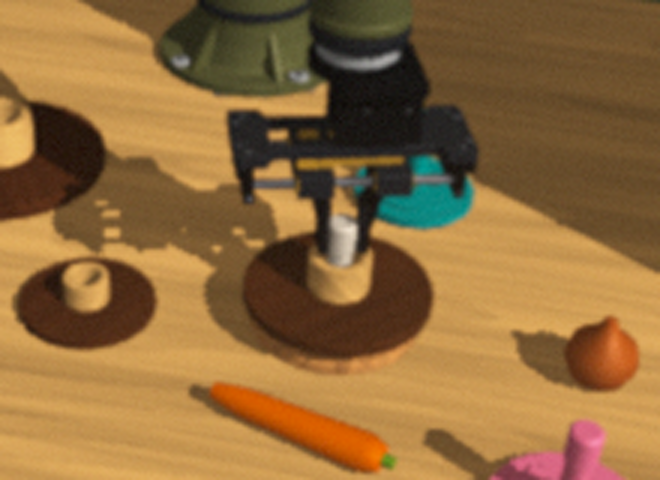

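Gripped at 23.9 mm on the 25 mm knob. Lift a little first.

```bash
python3 -m handwheel '[[0,0,0,-0.003,0],[0,0,0,-0.008,0],[0,0,0,-0.015,0],[0,0,0,-0.022,0],[0,0,0,-0.03,0],[0,0,0,-0.03,0],[0,0,0,-0.03,0]]' 45
python3 - <<'E'
from h import *
o=get_obs(); print(o["force"],o["grip_width"],o["wrist_torque"])
s=read_camera("scene"); cv2.imwrite("pics/s5.png",cv2.resize(s[120:280,200:420],None,fx=3,fy=3,interpolation=cv2.INTER_CUBIC))
E
```

```text
time_s: 6.8
tool_pos: [0.476, 0.1807, 0.1108]
tool_rot: [180.0, -0.0, 18.2]
force: [0.0, 0.0, -6.2]
grip_width: 0.024
[ 5.63813974e-04  3.93128291e-02 -6.23141395e+00] 0.024024316868604203 [ 0.0142321   0.05335098 -0.00552976]
```

View pics/s5.png

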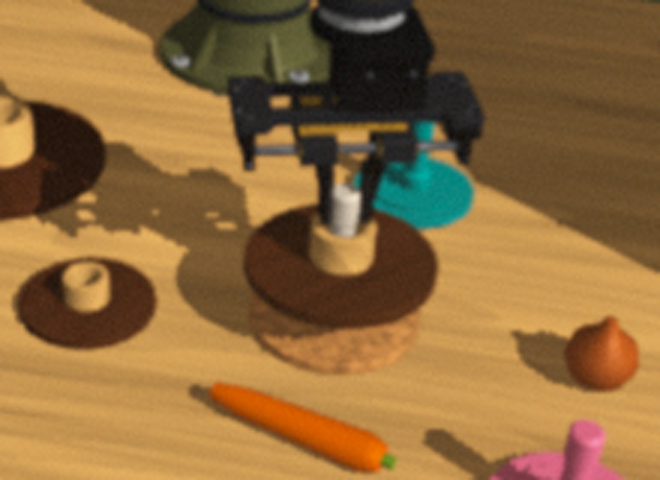

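Force is -6.2 N, which is both lids (0.63 kg), and they hang level. Now up and across towards the crock.

```bash
python3 -m handwheel '[[0,0,0,-0.01,0],[0,0,0,-0.025,0],[0,0,0,-0.045,0],[0,0,0,-0.065,0],[0,0,0,-0.085,0],[0,0,0,-0.105,0],[0,0,0,-0.12,0],[0,0,0,-0.128,0],[0,0,0,-0.13,0],[0,0,0,-0.13,0]]' 45
python3 -m handwheel '[[0,-0.001,0.005,0,0],[0,-0.002,0.015,0,0],[0,-0.005,0.033,0,0],[0,-0.009,0.06,0,0],[0,-0.013,0.09,0,0],[0,-0.017,0.12,0,0],[0,-0.022,0.15,0,0],[0,-0.026,0.18,0,0],[0,-0.03,0.21,0,0],[0,-0.035,0.24,0,0],[0,-0.039,0.27,0,0],[0,-0.043,0.30,0,0],[0,-0.048,0.328,0,0],[0,-0.051,0.353,0,0],[0,-0.054,0.373,0,0],[0,-0.056,0.385,0,0],[0,-0.057,0.391,0,0],[0,-0.057,0.3925,0,0],[0,-0.057,0.3925,0,0],[0,-0.057,0.3925,0,0]]' 45
python3 - <<'E'
from h import *
o=get_obs(); print(o["tool_pos"],o["force"],o["grip_width"],o["wrist_torque"])
s=read_camera("scene"); cv2.imwrite("pics/s6f.png",s);cv2.imwrite("pics/s6.png",cv2.resize(s[70:260,70:250],None,fx=3,fy=3,interpolation=cv2.INTER_CUBIC))
s=read_camera("top"); cv2.imwrite("pics/t6f.png",s);cv2.imwrite("pics/t6.png",cv2.resize(s[130:280,320:480],None,fx=3.5,fy=3.5,interpolation=cv2.INTER_CUBIC))
E
```

```text
time_s: 7.85
tool_pos: [0.4756, 0.1806, 0.2403]
tool_rot: [180.0, 0.0, 18.2]
force: [0.0, 0.7, -5.4]
grip_width: 0.0236
time_s: 9.85
tool_pos: [0.5445, -0.2083, 0.2407]
tool_rot: [-180.0, -0.0, 18.3]
force: [-0.1, 0.6, -6.0]
grip_width: 0.0241
[ 0.544519   -0.20834581  0.24072444] [-0.13122088  0.5869325  -6.03686989] 0.024056491541298897 [-0.00392863  0.03924645 -0.02121974]
```

View pics/s6.png

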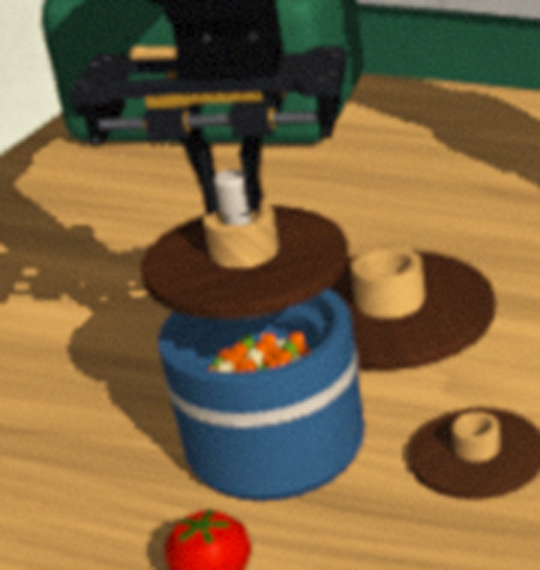

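View pics/t6.png

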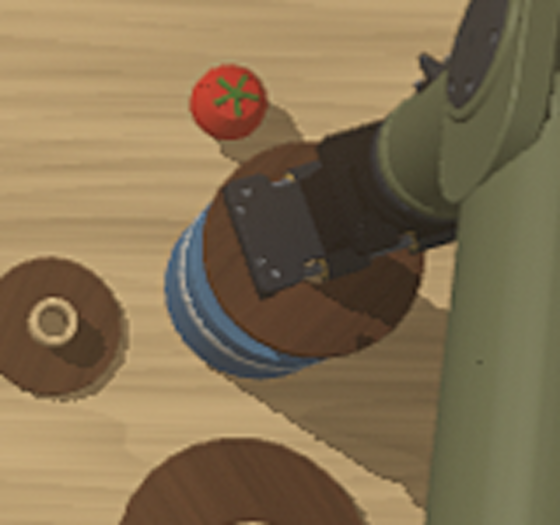

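The lids hang level over the crock at TCP (0.5445, -0.2083), within 2 mm of the target. Lower to just above the rim, then in steps with a force check.

```bash
python3 -m handwheel '[[0,0,0.0005,0.005,0],[0,0,0.0005,0.012,0],[0,0,0.0005,0.02,0],[0,0,0.0005,0.028,0],[0,0,0.0005,0.034,0],[0,0,0.0005,0.037,0],[0,0,0.0005,0.037,0],[0,0,0.0005,0.037,0]]' 45
python3 -m handwheel '[[0,0,0,0.003,0],[0,0,0,0.006,0],[0,0,0,0.009,0],[0,0,0,0.012,0],[0,0,0,0.012,0],[0,0,0,0.012,0]]' 45
python3 - <<'E'
from h import *
o=get_obs(); print(o["tool_pos"],o["force"],o["grip_width"],o["wrist_torque"])
s=read_camera("scene"); cv2.imwrite("pics/s7.png",cv2.resize(s[70:260,70:250],None,fx=3,fy=3,interpolation=cv2.INTER_CUBIC))
E
```

```text
time_s: 10.75
tool_pos: [0.5446, -0.2105, 0.2037]
tool_rot: [180.0, -0.0, 18.2]
force: [0.1, -0.9, -5.5]
grip_width: 0.0234
time_s: 11.35
tool_pos: [0.5444, -0.2104, 0.1914]
tool_rot: [-180.0, 0.0, 18.2]
force: [-0.1, 0.1, -5.7]
grip_width: 0.024
[ 0.54444517 -0.21040028  0.19143906] [-0.11347079  0.08679812 -5.65203406] 0.02396260748187038 [-0.04666181 -0.03048366  0.03338357]
```

View pics/s7.png

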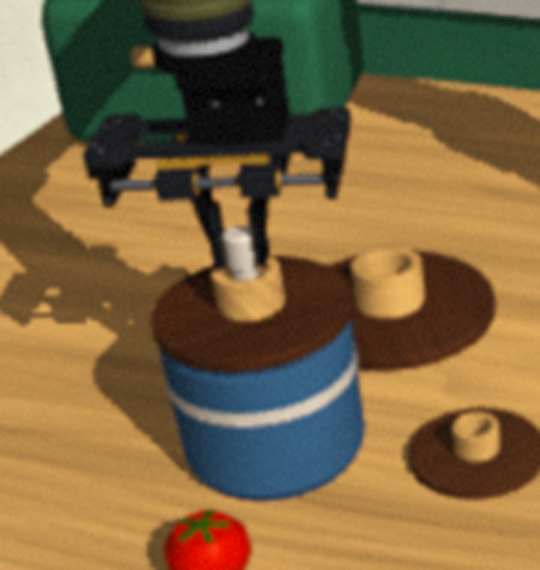

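The inner lid's underside is now at about 0.123, inside the mouth with no contact. The plate overhangs slightly more on the left (crop x 153 against the crock's 162) than on the right (356 against 357). I nudge 2 mm towards +y and lower in small steps.

```bash
python3 -m handwheel '[[0,0.001,-0.001,0,0],[0,0.0015,-0.0015,0.001,0],[0,0.0015,-0.0015,0.002,0],[0,0.0015,-0.0015,0.004,0],[0,0.0015,-0.0015,0.006,0],[0,0.0015,-0.0015,0.006,0],[0,0.0015,-0.0015,0.006,0]]' 45
python3 -m handwheel '[[0,0,0,0.001,0],[0,0,0,0.002,0],[0,0,0,0.003,0],[0,0,0,0.003,0],[0,0,0,0.003,0]]' 45
python3 -c "
from h import *
o=get_obs(); print(o['tool_pos'],o['force'],o['wrist_torque'])"
```

```text
time_s: 12.1
tool_pos: [0.5453, -0.2086, 0.1854]
tool_rot: [-180.0, 0.0, 18.2]
force: [-1.2, -0.5, -5.2]
grip_width: 0.0242
time_s: 12.6
tool_pos: [0.5457, -0.2086, 0.1829]
tool_rot: [180.0, -0.0, 18.2]
force: [-0.5, 0.0, -3.0]
grip_width: 0.0236
[ 0.5457062  -0.20856128  0.18290949] [-0.47928972  0.01713003 -3.02111022] [-0.00582808 -0.03078327 -0.02974319]
```

The force fell to -3.0 N, so the outer lid rests on the rim. Continue until the inner lid lands.

```bash
python3 -m handwheel '[[0,0,0,0.001,0],[0,0,0,0.0015,0],[0,0,0,0.002,0],[0,0,0,0.002,0],[0,0,0,0.002,0]]' 45
python3 -m handwheel '[[0,0,0,0.001,0],[0,0,0,0.001,0],[0,0,0,0.001,0]]' 45
python3 -c "
from h import *
o=get_obs(); print(o['tool_pos'],o['force'],o['wrist_torque'])"
```

```text
time_s: 13.1
tool_pos: [0.5454, -0.2085, 0.1805]
tool_rot: [180.0, 0.0, 18.2]
force: [-0.1, 0.0, -3.5]
grip_width: 0.0238
time_s: 13.4
tool_pos: [0.5455, -0.2085, 0.1805]
tool_rot: [180.0, -0.0, 18.2]
force: [-3.5, 2.3, 5.0]
grip_width: 0.0239
[ 0.54548266 -0.20850365  0.18051452] [-3.47023477  2.26003406  4.95217925] [ 0.23680452  0.84471404 -0.05043713]
```

Seated at TCP z = 0.1805, exactly where predicted. I back off slightly and release.

```bash
python3 -m handwheel '[[0,0,0,-0.0006,0],[0,0,0,-0.0006,0],[0.026,0,0,-0.0006,0],[0.03,0,0,-0.0006,0],[0.036,0,0,-0.0006,0],[0.045,0,0,-0.0006,0],[0.06,0,0,-0.0006,0],[0.075,0,0,-0.0006,0],[0.087,0,0,-0.0006,0],[0.087,0,0,-0.0006,0],[0.087,0,0,-0.0006,0]]'
python3 -m handwheel '[[0.087,0,0,-0.01,0],[0.087,0,0,-0.03,0],[0.087,-0.01,0,-0.06,0],[0.087,-0.03,0,-0.09,0],[0.087,-0.05,0,-0.11,0],[0.087,-0.06,0,-0.12,0],[0.087,-0.06,0,-0.12,0],[0.087,-0.06,0,-0.12,0]]'
python3 - <<'E'
from h import *
import pickle
o=get_obs(); p=camera_params("wrist"); im=read_camera("wrist"); cv2.imwrite("pics/w8.png",im); pickle.dump((p,o),open("w8.pkl","wb")); print(o["tool_pos"],o["tool_rot"],o["time_s"],o["force"],proj(p,[.5455,-.2085,.206]))
s=read_camera("scene"); cv2.imwrite("pics/s8f.png",s); cv2.imwrite("pics/s8.png",cv2.resize(s[70:260,70:250],None,fx=3,fy=3,interpolation=cv2.INTER_CUBIC))
E
```

```text
time_s: 14.5
tool_pos: [0.5455, -0.2085, 0.1802]
tool_rot: [180.0, -0.0, 18.2]
force: [-0.0, 0.6, -0.6]
grip_width: 0.0765
time_s: 15.3
tool_pos: [0.4886, -0.2269, 0.2996]
tool_rot: [-180.0, 0.0, 18.2]
force: [0.4, 0.6, -0.0]
grip_width: 0.0869
[ 0.48860201 -0.226912    0.29957125] [-1.79980084e+02  5.14950071e-03  1.82142950e+01] 15.3 [ 0.41123516  0.63363649 -0.00786128] [284.35800761 137.25593028]
```

View pics/w8.png

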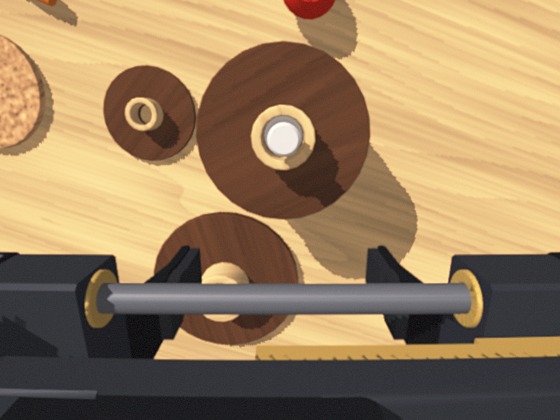

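View pics/s8.png

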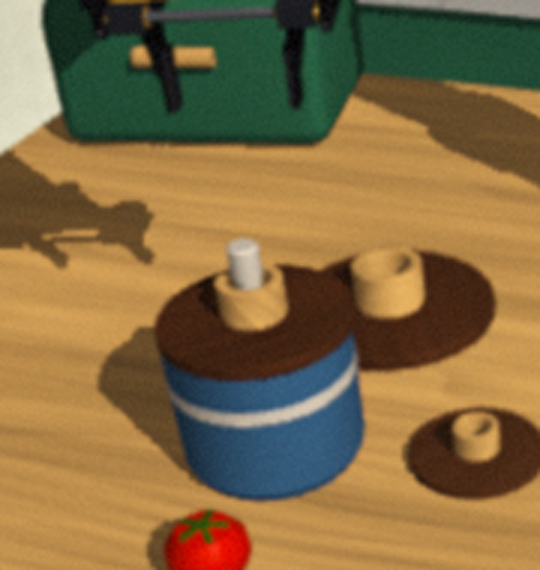

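Both lids look seated level, with the knob upright at wrist (283,137) inside the collar ring. Measure the collar and knob.

Run:
```python
from h import *
import pickle
im=cv2.imread("pics/w8.png"); p,o=pickle.load(open("w8.pkl","rb")); hh=cv2.cvtColor(im,cv2.COLOR_BGR2HSV)
T=o["tool_pos"]; y=np.radians(o["tool_rot"][2])
def rep(n,C,r,k):
    d=C-T[:2]; print(n,C.round(4),"r",round(r,4),k,"tool dx,dy",(d[0]*np.cos(y)+d[1]*np.sin(y)).round(4),(d[0]*np.sin(y)-d[1]*np.cos(y)).round(4))
def robust(P,n):
    for _ in range(8):
        C,r=fitcircle(P); e=np.hypot(*(P[:,:2]-C).T)-r; P=P[abs(e)<max(.0007,1.5*e.std())]
    rep(n,C,r,len(P))
m=np.zeros(im.shape[:2],np.uint8); m[105:168,250:318]=((hh[...,1]<45)&(hh[...,2]>185))[105:168,250:318]
c=max(cv2.findContours(m,0,1)[0],key=len)[:,0]; robust(np.array([plane(p,q,.206) for q in c]),"knob")
m=np.zeros(im.shape[:2],np.uint8); m[95:178,240:328]=((hh[...,0]<30)&(hh[...,2]>140)&(hh[...,1]>50))[95:178,240:328]
c=max(cv2.findContours(m,0,1)[0],key=len)[:,0]; robust(np.array([plane(p,q,.176) for q in c]),"collar")
m=(((hh[...,2]<125)&(hh[...,1]>70))).astype(np.uint8); m[:35]=0;m[222:]=0;m[:,:198]=0;m[:,374:]=0
c=max(cv2.findContours(m,0,cv2.CHAIN_APPROX_NONE)[0],key=len)[:,0]; robust(np.array([plane(p,q,.142) for q in c]),"plate")
```

```text
knob [ 0.5446 -0.2074] r 0.0117 90 tool dx,dy 0.0593 -0.0011
collar [ 0.5434 -0.2074] r 0.0265 175 tool dx,dy 0.0581 -0.0014
plate [ 0.5431 -0.2084] r 0.0801 423 tool dx,dy 0.0576 -0.0006
```

Collar r = 26.5 mm and concentric with the plate and crock to within about 2 mm. Descend around the collar to TCP z ≈ 0.150, which leaves the gripper body 14 mm above the knob.

```bash
python3 -m handwheel '[[0.087,0.02,0,0.01,0],[0.087,0.05,-0.001,0.03,0],[0.087,0.058,-0.001,0.06,0],[0.087,0.058,-0.001,0.08,0],[0.087,0.058,-0.001,0.09,0],[0.087,0.058,-0.001,0.09,0],[0.087,0.058,-0.001,0.09,0]]'
python3 - <<'E'
from h import *
o=get_obs(); im=read_camera("wrist"); cv2.imwrite("pics/w9.png",im); print(o["tool_pos"],o["tool_rot"]); p=camera_params("wrist"); print(proj(p,[.5445,-.2075,.206]))
E
```

```text
time_s: 16.1
tool_pos: [0.5436, -0.2082, 0.2106]
tool_rot: [180.0, -0.0, 18.2]
force: [-0.1, -0.3, 0.8]
grip_width: 0.0872
[ 0.54357409 -0.20819818  0.21057522] [ 1.79989364e+02 -2.66358994e-02  1.82112655e+01]
[282.81617802 258.23988631]
```

View pics/w9.png

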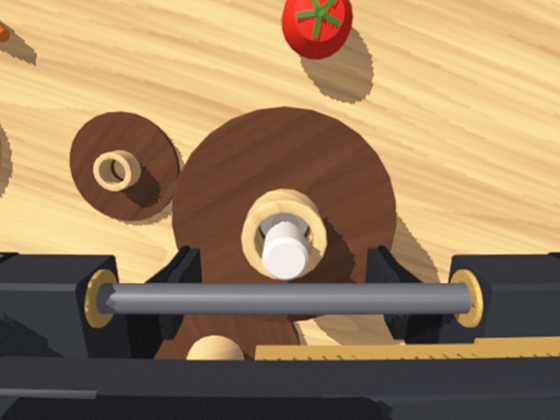

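Knob at (286,258) against a predicted (283,258), and the collar is centred between the fingers. Descend and close.

```bash
python3 -m handwheel '[[0.087,0,0.001,0.01,0],[0.087,0,0.001,0.025,0],[0.087,0,0.001,0.04,0],[0.087,0,0.001,0.05,0],[0.087,0,0.001,0.057,0],[0.087,0,0.001,0.06,0],[0.087,0,0.001,0.06,0],[0.087,0,0.001,0.06,0]]' 30
python3 -m handwheel '[[0.075,0,0,0,0],[0.068,0,0,0,0],[0.062,0,0,0,0],[0.058,0,0,0,0],[0.056,0,0,0,0],[0.054,0,0,0,0],[0.052,0,0,0,0],[0.045,0,0,0,0],[0.03,0,0,0,0],[0.03,0,0,0,0],[0.03,0,0,0,0]]' 30
python3 - <<'E'
from h import *
o=get_obs(); print(o["tool_pos"],o["force"],o["wrist_torque"],o["grip_width"])
s=read_camera("scene"); cv2.imwrite("pics/s10.png",cv2.resize(s[70:260,70:250],None,fx=3,fy=3,interpolation=cv2.INTER_CUBIC))
E
```

```text
time_s: 16.95
tool_pos: [0.5439, -0.2092, 0.1506]
tool_rot: [180.0, -0.0, 18.2]
force: [0.6, -0.2, 0.1]
grip_width: 0.0868
time_s: 18.05
tool_pos: [0.5435, -0.2089, 0.1501]
tool_rot: [-180.0, 0.0, 18.2]
force: [-0.4, 1.2, 0.1]
grip_width: 0.0534
[ 0.54345807 -0.20890702  0.15012127] [-0.38475417  1.20281165  0.06290383] [0.36271809 0.17379675 0.05390337] 0.053409515528683095
```

View pics/s10.png

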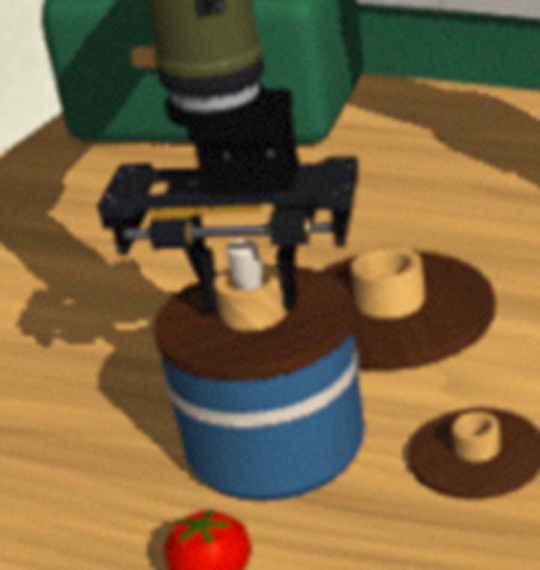

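Gripped at 53.4 mm on the 54 mm collar. Slow straight lift with force checks, increasing the grip slightly.

```bash
python3 -m handwheel '[[0.03,0,0,-0.002,0],[0.03,0,0,-0.005,0],[0.03,0,0,-0.01,0],[0.03,0,0,-0.015,0],[0.03,0,0,-0.018,0],[0.03,0,0,-0.018,0],[0.03,0,0,-0.018,0]]' 40
python3 - <<'E'
from h import *
o=get_obs(); print(o["tool_pos"],o["force"],o["wrist_torque"],o["grip_width"])
s=read_camera("scene"); cv2.imwrite("pics/s11.png",cv2.resize(s[70:260,70:250],None,fx=3,fy=3,interpolation=cv2.INTER_CUBIC))
E
```

```text
time_s: 18.8
tool_pos: [0.5435, -0.2092, 0.1682]
tool_rot: [180.0, -0.0, 18.2]
force: [-0.5, 0.1, -2.4]
grip_width: 0.053
[ 0.54354295 -0.20917849  0.16821428] [-0.49598657  0.10143004 -2.38228958] [ 0.01873403  0.02106763 -0.05412506] 0.053019375188684735
```

View pics/s11.png

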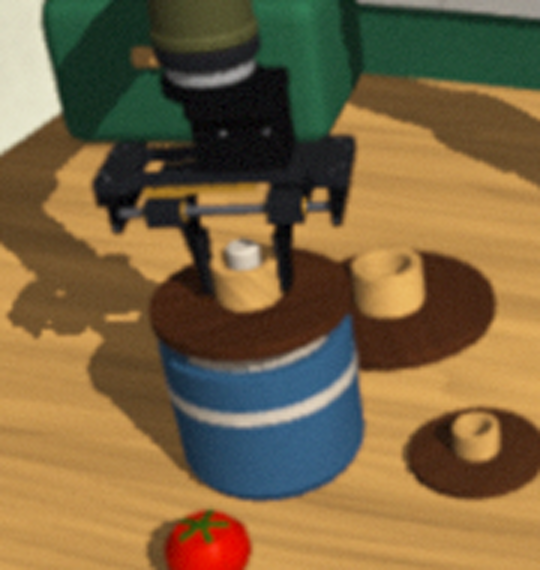

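Force is -2.4 N, which is the outer lid alone, and the knob stays where it was. Continue upwards.

```bash
python3 -m handwheel '[[0.03,0,0,-0.004,0],[0.03,0,0,-0.01,0],[0.03,0,0,-0.018,0],[0.03,0,0,-0.028,0],[0.03,0,0,-0.038,0],[0.03,0,0,-0.048,0],[0.03,0,0,-0.058,0],[0.03,0,0,-0.068,0],[0.03,0,0,-0.078,0],[0.03,0,0,-0.088,0],[0.03,0,0,-0.098,0],[0.03,0,0,-0.106,0],[0.03,0,0,-0.111,0],[0.03,0,0,-0.113,0],[0.03,0,0,-0.113,0],[0.03,0,0,-0.113,0],[0.03,0,0,-0.113,0]]' 40
python3 - <<'E'
from h import *
o=get_obs(); print(o["tool_pos"],o["force"],o["wrist_torque"],o["grip_width"],o["joint_velocities"].round(1))
s=read_camera("scene"); cv2.imwrite("pics/s12.png",cv2.resize(s[60:260,60:250],None,fx=3,fy=3,interpolation=cv2.INTER_CUBIC)); cv2.imwrite("pics/s12f.png",s)
s=read_camera("top"); cv2.imwrite("pics/t12.png",s)
p=camera_params("scene"); print(proj(p,[.5450,-.2085,.206]),proj(p,[.5446,-.2074,.206]))
E
```

```text
time_s: 20.55
tool_pos: [0.5433, -0.2091, 0.2806]
tool_rot: [-180.0, 0.0, 18.2]
force: [0.2, -0.2, -0.9]
grip_width: 0.053
[ 0.54328041 -0.20908094  0.28061021] [ 0.19974977 -0.15300732 -0.93617731] [ 0.03880185 -0.02352644  0.04221928] 0.05296568264294806 [-0.   0.1 -0.  -0.1 -0.1  0.1  0. ]
[150.15906943 151.15518754] [150.65465527 151.13032773]
```

View pics/s12.png

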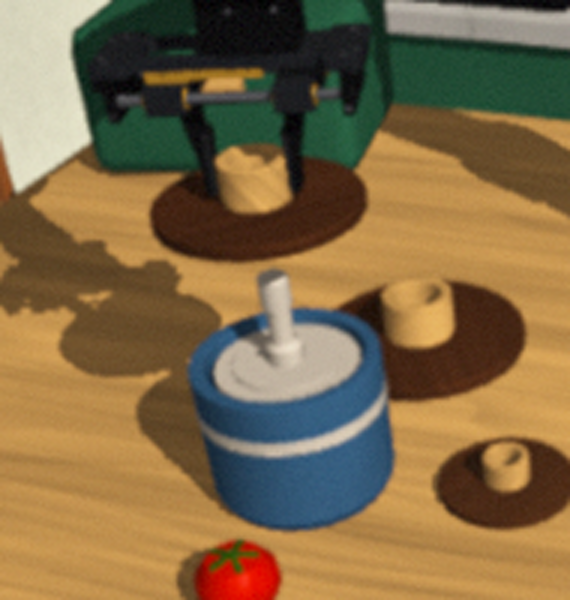

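View pics/t12.png

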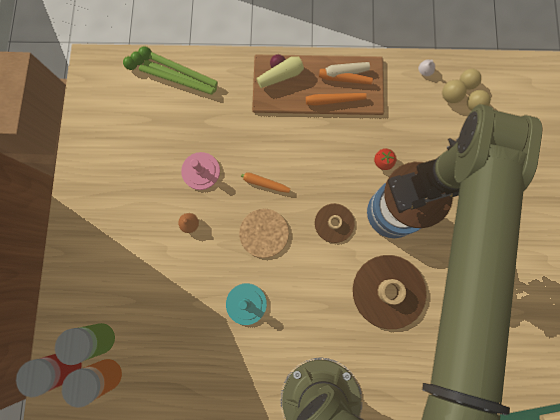

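The wooden lid hangs about 54 mm above the knob, and the inner lid stands in the crock. The knob top is at scene (150.7,151.7), predicted (150.4,151.1). Check level and seating by overlaying the expected circles, and read the force again.

Run:
```python
from h import *
im=cv2.imread("pics/s12f.png"); p=camera_params("scene"); k=4; x0,y0=100,95
a=cv2.resize(im[y0:y0+145,x0:x0+110],None,fx=k,fy=k,interpolation=cv2.INTER_CUBIC)
def C(c,r,z,col):
    L=np.array([proj(p,[c[0]+r*np.cos(q),c[1]+r*np.sin(q),z]) for q in np.linspace(0,2*np.pi,80)])
    cv2.polylines(a,[np.int32(((L-[x0,y0]+.5)*k-.5)*16)],True,col,1,cv2.LINE_AA,4)
i=(.5450,-.2080)
C(i,.060,.124,(0,0,255)); C(i,.0125,.206,(0,0,255)); C(i,.015,.142,(0,0,255)); C((.546,-.208),.079,.13,(0,255,255))
o=(.5433,-.2091); C(o,.082,.2605,(0,255,0)); C(o,.082,.2725,(0,255,0)); C(o,.027,.3065,(0,255,0))
cv2.imwrite("pics/ov12.png",a)
g=get_obs(); print(g["force"],g["grip_width"],g["tool_pos"])
```

```text
[ 0.13560587 -0.73978283 -0.98297746] 0.05318144707357292 [ 0.54334749 -0.20912149  0.28075535]
```

View pics/ov12.png

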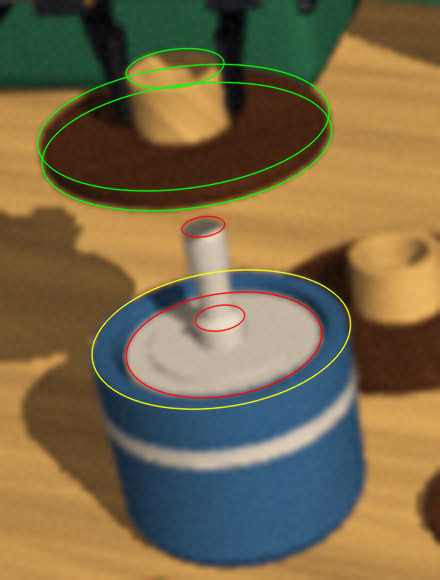

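The inner lid matches exactly (red). The outer plate's back edge seems lower than predicted, so I check its tilt with a closer raw crop.

Run:
```python
from h import *
ims=[read_camera("scene").astype(float) for _ in range(6)]; im=np.mean(ims,0).astype(np.uint8); cv2.imwrite("pics/s13f.png",im)
p=camera_params("scene"); k=7; x0,y0=102,98
a=cv2.resize(im[y0:y0+60,x0:x0+90],None,fx=k,fy=k,interpolation=cv2.INTER_CUBIC); a=cv2.convertScaleAbs(a,alpha=1.7,beta=15)
cv2.imwrite("pics/s13.png",a); print(get_obs()["force"],get_obs()["time_s"])
```

```text
[-0.10101039 -0.31036905 -2.04054925] 20.95
```

View pics/s13.png

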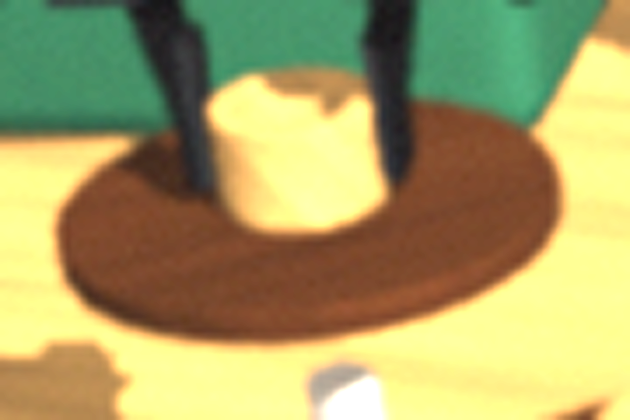

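Run:
```python
from h import *
im=cv2.imread("pics/s13f.png"); p=camera_params("scene"); k=7; x0,y0=102,98
a=cv2.resize(im[y0:y0+60,x0:x0+90],None,fx=k,fy=k,interpolation=cv2.INTER_CUBIC); a=cv2.convertScaleAbs(a,alpha=1.7,beta=15)
def C(c,r,z,col):
    L=np.array([proj(p,[c[0]+r*np.cos(q),c[1]+r*np.sin(q),z]) for q in np.linspace(0,2*np.pi,80)])
    cv2.polylines(a,[np.int32(((L-[x0,y0]+.5)*k-.5)*16)],True,col,1,cv2.LINE_AA,4)
    Lc=(L-[x0,y0]+.5)*k-.5; print(z,r,"L/R",Lc[:,0].min().round(),Lc[:,0].max().round(),"T/B",Lc[:,1].min().round(),Lc[:,1].max().round(), "back",Lc[:,:][Lc[:,1].argmin()].round())
o=(.5433,-.2091)
C(o,.082,.2605,(0,255,0)); C(o,.082,.2725,(0,255,0)); C(o,.027,.3065,(255,0,0)); C(o,.027,.2725,(255,0,0)); C(o,.0185,.3065,(255,0,0))
cv2.imwrite("pics/ov13.png",a)
```

```text
0.2605 0.082 L/R 59.0 566.0 T/B 123.0 348.0 back [383. 123.]
0.2725 0.082 L/R 52.0 562.0 T/B 91.0 313.0 back [378.  91.]
0.3065 0.027 L/R 206.0 378.0 T/B 64.0 133.0 back [317.  64.]
0.2725 0.027 L/R 225.0 393.0 T/B 159.0 231.0 back [333. 159.]
0.3065 0.0185 L/R 233.0 351.0 T/B 74.0 122.0 back [309.  74.]
```

View pics/ov13.png

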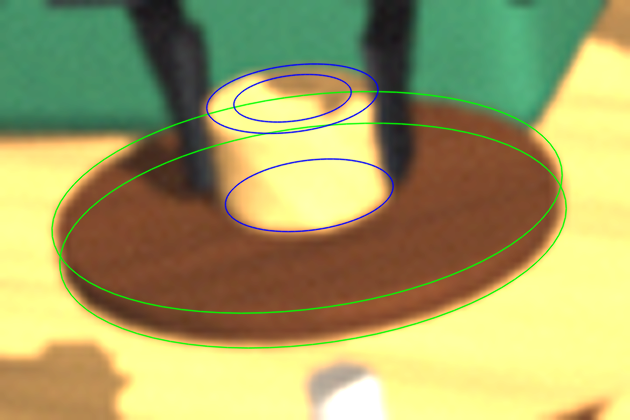

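With predicted level circles the collar matches top and bottom, and the plate is inset evenly by about 1 px (its rounded edge). The lid is level and has not slipped. The other items sit at the same pixels as at the start. Handing in.

```bash
python3 -c "
from cell import *
o=get_obs(); print(o['time_s'],o['tool_pos'],o['force'],o['grip_width']); print(sign_off())"
```

```text
20.95 [ 0.54352432 -0.20915468  0.28112205] [-0.10101039 -0.31036905 -2.04054925] 0.05304211053174813
the job is handed in; nothing more can be done
None
```

I carried the nested lids by the white knob to the crock and let go only once both were seated. I then lifted the wooden lid alone by its collar and handed in at 20.95 s, still holding it above the crock.

**Seating:** the wrist force dropped in two steps as the lids came down. The outer lid touched first, then the inner lid landed on the ledge at the predicted tool height of 0.1805 m.

**Last checks:**
- The inner lid's disc and knob in the scene picture match the expected seated position to about 1 pixel.
- The wooden lid's underside is about 54 mm above the knob. It is level, with the grip at 53 mm on the 54 mm collar.
- The tomato, onion, carrot and look-alikes looked to be at their starting pixels in the top view. I compared these by eye.

**What disagreed:**
- The scene view put the crock 4–8 mm away from the wrist and top views. I used the wrist value with a 2 mm nudge, and the seating agreed with it.
- The final vertical force readings were -0.9 to -2.0 N instead of the -2.75 N the lid weighs. Readings with an empty gripper also varied by about 1 N, and the lid was visibly held.

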